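# Turn the coffee jar's label to the diners

### The job

The big glass coffee jar under the wire rack stands on a swivel foot with its paper label turned away: roll it round by its edge with a fingertip, pressing gently (it is too wide to grasp), until the label faces squarely out to the diners' side of the counter, the long side of the rack away from the robot. Then let go, and leave the sugar bowl, the stacked trays and the arepa press where they stand.

Things in the scene. Friction and masses are not known exactly. Their poses are not given: they have to be found in the camera images.
- rack: Fixed wire shelf: six 10 mm bars along its y, 130 mm deep (x) by 660 mm (y), underside 370 mm above the counter; 20 mm posts at x = 0, y = -320 and +320 mm; cups on its ends up to 445 mm. Origin on the counter below its middle; x points to the diners' side, away from the robot; z up. It roofs the jar: come in under it from the robot's side, tool leaning 30 to 40 degrees.
- foot: Fixed dark steel swivel foot under the jar, a disc 112 mm across, 18 mm high; it does not turn itself. It stands under the rack within 5 mm of the rack's centre line, 100 to 160 mm left or right of its middle. Origin: centre of its underside, on the counter; x points to the diners' side, parallel to the rack's x; z up, the jar's turning axis.
- lid_top (a point): Centre of the flat top of the jar's aluminium screw-top, 210 mm above the counter. The jar is a glass cylinder 100 mm across, 170 mm high, filled with dark coffee; the lid, 102 mm across and 22 mm high, is screwed tight and turns with the jar. This point's x axis points to the middle of the label.
- label (a point): Middle of the jar's paper label (80 degrees wide around the jar, 90 mm high), on the jar's side 51 mm from the axis and 100 mm above the counter. Turned fully home when it lies straight out along the foot's +x.
- jar (a joint): Angle of the jar in rad, growing anticlockwise seen from above: 0 (or 6.283) when the label faces squarely to the diners. Starts at 1.7 to 4.6, no stops nearby; takes about 0.06 N m to turn and stays where left. The lid does not give downwards: feel for it slowly; a press of 4 to 15 N carries the jar round by friction, with some slip. Over 40 N may break it.
- sugar_bowl: Lidded white sugar bowl, loose, 100 mm across and 112 mm high, upright under the rack on the other side from the jar (230 to 300 mm from it). Origin: centre of its underside. Leave alone.
- tray_low: Lower of two stacked stainless trays, loose, 170 x 250 x 22 mm. Origin: centre of its underside. Leave alone.
- tray_top: Upper of the two stacked stainless trays, the same size. Origin: centre of its underside. Leave alone.
- arepa_press: Wooden arepa press, loose, 170 x 160 mm, 75 mm high, its lever 200 mm long along its x. Origin: centre of its underside. Leave alone.
Not all that is in view belongs to the job. There is more than one size of the foot; the one meant has the size given above.

How it is judged (in metres and radians):
At the end, for the whole second after the job is handed in: The middle of the jar's label lies within 9 mm (about 10 degrees) of the foot's +x direction, on the diners' side; the jar is still and untouched; the sugar bowl is upright and it, both trays and the arepa press are within 25 mm of where they started (y of label in the frame of foot between -0.009 and 0.009 m and x of label in the frame of foot above 0 m and velocity of joint jar between -0.05 and 0.05 rad/s and contact force between each of the arm, the fingers and jar below 0.1 N and angle between sugar_bowl's own z axis and vertical below 0.1 rad and not (distance of sugar_bowl from where it was at the start of the episode above 0.025 m) and not (distance of tray_low from where it was at the start of the episode above 0.025 m) and not (distance of tray_top from where it was at the start of the episode above 0.025 m) and not (distance of arepa_press from where it was at the start of the episode above 0.025 m)).
It fails at once if the jar is pressed or struck with more than 40 N (contact force between the fingers and jar above 40 N).
It fails at once if the sugar bowl, a tray or the arepa press is shifted by more than 25 mm (distance of any of sugar_bowl, tray_low, tray_top, arepa_press from where it was at the start of the episode above 0.025 m).
It fails at once if the jar is pushed with the arm or the gripper body instead of the fingers (contact force between the arm and jar above 5 N).
It fails at once if the sugar bowl is tipped (angle between sugar_bowl's own z axis and vertical above 0.35 rad).
It also fails if it takes over 54 s, if anything falls off the work surface, if the arm or the gripper's body presses on something with over 40 N, if the wrist force passes 120 N, or if a joint passes its speed limit or range.

### The arm

A 7-joint arm with a two-finger parallel gripper is mounted at the origin on the work surface. World frame = base frame: x ahead of the robot, y to its left, z up, the work surface at z = 0. Lengths are in mm, angles in rad, forces in N, time in s.
With the tool pointing down it reaches from about 425 to 825 mm from the base axis. Payload 3.6 kg.
Tool frame: the origin (TCP) lies midway between the tips of the shut fingers; the grasp point (between the pads) lies tcp_to_grasp behind it (tcp_to_grasp is the distance from the TCP to the grasp point, in mm); z points along the fingers, y is the line along which they close (so a half turn about z gives the same grasp; the last joint's range is limited). The gripper opens to 93 mm and grips with 3 to 60 N. Pads are 15 mm wide; open, the fingers measure 128 mm over their backs; the gripper's body (75 mm by 188 mm) begins 65 mm behind the grasp point.
Start: joints at [-1.24, 0.615, -0.013, 1.423, 0.008, 1.103, -0.04], TCP at [227.604, 608.817, 218.64] pointing down, gripper open.
Joint ranges: [-3.12, 3.12], [-0.3, 2.06], [-1.34, 1.32], [0.26, 2.42], [-1.36, 4.5], [0.01, 1.98], [-2.84, 2.84]. Speed limits (rad/s): [2.79, 2.79, 3.14, 3.14, 3.14, 3.14, 3.14].

### API

Orientations are given as a rotation vector (axis times angle).
In Python, from station import read_state, grab_frame, hand_in, tcp_to_grasp gives the robot as it stands.
- The arm moves only by the tool play_rows, never from a script. Its argument "motion" is a list of rows, each a list of 2 entries, a list of its own where there are three numbers: the shift along the tool's x, y, z in cm, then the turn about the tool's z in degrees. In form: [[[x, y, z], yaw], ...]. A call has 1 to 5 rows; each row is the pose to reach, as a shift and turn from the pose commanded when the call began, along the tool's axes at that moment; what a row does not reach only later rows make up. A row lasts 1/8 s, in which the tool goes at most 62.5 mm and 10.7 degrees, less where a joint would pass 70% of its speed; a pose out of reach is approached as far as the arm can. A call with a gripper value outside its range is refused whole. "fingers" is the gripper's target within -1 to 1 (fully open at 1, half-way at 0, shut at -1), set as the call begins (left out, the last holds). The fingers move at their own pace and stop on an object; the grip force is fixed at half the most. Time passes only in rows, so rows that repeat a pose let the fingers close. It gives the time, the measured TCP pose, the force, the opening and the grip force at its end, in the units of the state.
- read_state(): the state, without advancing time (a new reading comes with each control period).
- grab_frame(name): name is "scene" or "top" or "wrist"; returns a dict with "image" (400x640x3 uint8, blue, green, red), "fx", "fy", "cx", "cy" (pixels), "world_to_cam" (4x4, takes a point from world to camera coordinates). Camera axes: x right, y up, looking along -z (the intrinsics and any distortion apply to the point x, -y, -z); pixel columns grow to the right and rows downward; lengths in mm; the calibration is good to about 2 mm. A picture is of the moment at which its call begins. There is no depth.
- hand_in(): hands the job in; it is judged then, once.
The state is a dict: "time_s": time; "joints": joint angles; "joint_vel": joint speeds; "joint_efforts": joint torques, N m; "eef_pos": TCP position; "orientation": TCP orientation; "wrist_force": force on the tool from outside, world axes, zero at the start; "moment": the same for the moment, N m; "gripper_width": finger opening in mm; "grip_force": force on a finger pad.
Only numpy, scipy, OpenCV 4.12 (cv2) and the standard library are available. Lean on these libraries where they do the work, as an engineer would, in place of code of your own. Each camera call takes 0.05 s, during which the arm holds its last target. There are 200 camera calls.

## Working session

There is one attempt and no reset: what is moved stays moved. The work goes in short steps, Python scripts to look and compute and a tool call to move; the robot and the scene stay as the last step left them, time stands still between calls to the robot, and variables do not carry over. Pictures are saved under pics/ and viewed, at most 10 in all, crops included, and the job is handed in when it is done.

Besides the shell and the picture viewer there is one more tool, called after "Call:" by a JSON object that holds its "op" and its "data". play_rows: Moves the arm, as the interface text tells. Its arguments: {"type":"object","properties":{"motion":{"type":"array"},"fingers":{"type":"number"}},"required":["motion"]}

```bash
mkdir -p pics
cat > h.py <<'E'
import numpy as np, cv2
from station import *
from scipy.spatial.transform import Rotation as R
def save(n,f): cv2.imwrite(f'pics/{n}.png',f['image'])
def ray(f,u,v):
    T=np.array(f['world_to_cam']);d=np.array([(u-f['cx'])/f['fx'],-(v-f['cy'])/f['fy'],-1.])
    return -T[:3,:3].T@T[:3,3],T[:3,:3].T@d
def onz(f,u,v,z):
    o,d=ray(f,u,v);return o+d*(z-o[2])/d[2]
def proj(f,p):
    T=np.array(f['world_to_cam']);c=T[:3,:3]@np.array(p,float)+T[:3,3]
    return f['cx']+f['fx']*c[0]/-c[2], f['cy']-f['fy']*c[1]/-c[2]
E
python3 - <<'E'
from h import *
s=read_state();print(s);print(tcp_to_grasp)
fs={n:grab_frame(n) for n in("scene","top")}
for n,f in fs.items(): save(n+'0',f);print(n,[k for k in f],ray(f,320,200))
E
```

```text
{'time_s': 0.0, 'joints': array([-1.23948645,  0.61593691, -0.01258899,  1.42491095,  0.00813223,
        1.10336819, -0.04039526]), 'joint_vel': array([ 1.82050679e-04, -4.34861488e-05,  5.72883155e-04,  4.53565038e-04,
        1.48728226e-03, -8.91038880e-04,  6.14813865e-04]), 'joint_efforts': array([-2.05456668e-04, -4.58942735e+01,  2.08847662e-01, -1.65742975e+01,
       -6.10848027e-02,  2.05326610e-02,  2.17748366e-04]), 'eef_pos': array([227.38210962, 608.08507764, 217.46578259]), 'orientation': array([-0.55888721, -3.09109414,  0.00399699]), 'wrist_force': array([-0.81671087, -0.12400357, -0.82004455]), 'moment': array([ 0.02156076, -0.01296974, -0.02718965]), 'grip_force': 0.0, 'gripper_width': 93.13686464878879}
18.8
scene ['image', 'fx', 'fy', 'cx', 'cy', 'world_to_cam'] (array([1009.17059546,  167.17429464, 1531.44864596]), array([-0.27459379, -0.10207179, -0.95614756]))
top ['image', 'fx', 'fy', 'cx', 'cy', 'world_to_cam'] (array([ 349.7810476 ,   17.22482859, 1527.13586662]), array([ 0.18379647, -0.00289583, -0.98298313]))
```

View pics/scene0.png

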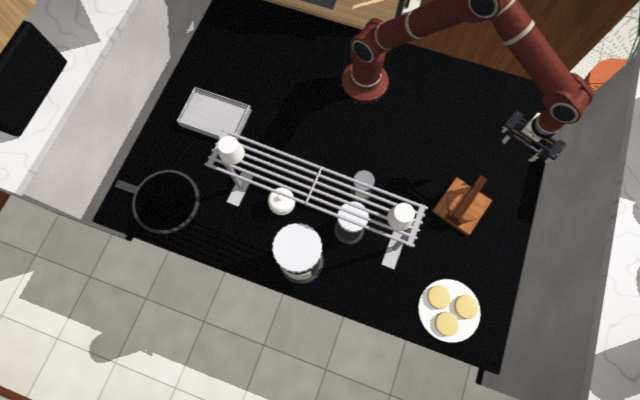

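View pics/top0.png

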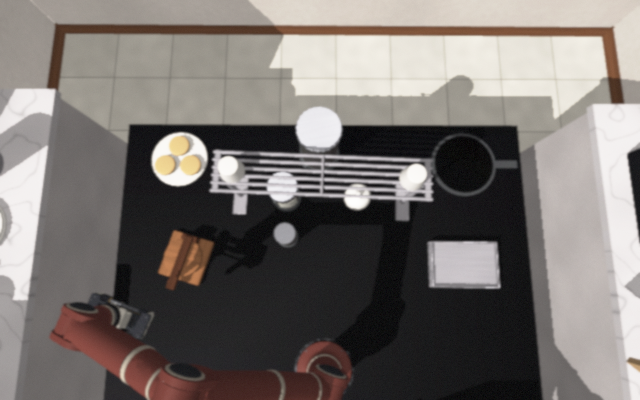

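Candidates for the jar and foot: a white-lidded jar under the rack (scene 352,218; top 282,187), a bigger one beyond the rack (scene 298,250; top 319,130), and a small grey disc on the robot's side (scene 363,180; top 285,234). The one under the rack fits the description. I'll confirm it in an enlarged crop.

Run:
```python
from h import *
a=grab_frame("scene");b=grab_frame("top")
A=cv2.resize(a['image'][125:295,190:440],None,fx=3.2,fy=3.2,interpolation=3)[:544,:800]
cv2.imwrite('pics/c1.png',A)
B=cv2.resize(b['image'][90:260,200:450],None,fx=3.2,fy=3.2,interpolation=3)
cv2.imwrite('pics/c2.png',B)
print('top jar lid',onz(b,282,187,210),'big',onz(b,319,130,210),'small',onz(b,285,234,0), 'scene lid',onz(a,352,217,210),'small',onz(a,363,180,0))
for u,v in[(213,152),(432,158),(434,200),(211,192)]:print(onz(b,u,v,375))
for u,v in[(231,132),(210,163),(426,207),(413,244)]:print(onz(a,u,v,375))
```

```text
top jar lid [641.4081572  144.19833241 210.        ] big [848.18228136  17.0776003  210.        ] small [500.05173809 149.31084444   0.        ] scene lid [648.95204813 146.40165254 210.        ] small [433.27675716 135.60865697   0.        ]
[714.0381163  341.04140197 375.        ]
[ 696.56630609 -329.1712657   375.        ]
[ 565.67190255 -328.53039702  375.        ]
[589.17207307 340.79803216 375.        ]
[ 563.36065873 -292.69488415  375.        ]
[ 680.54124369 -311.04396407  375.        ]
[591.2964646 342.9820771 375.       ]
[709.93154806 337.81008397 375.        ]
```

View pics/c1.png

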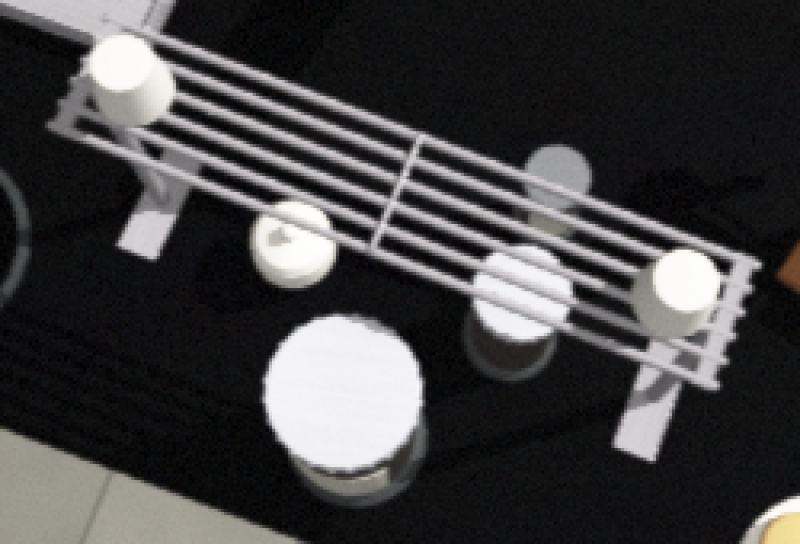

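View pics/c2.png

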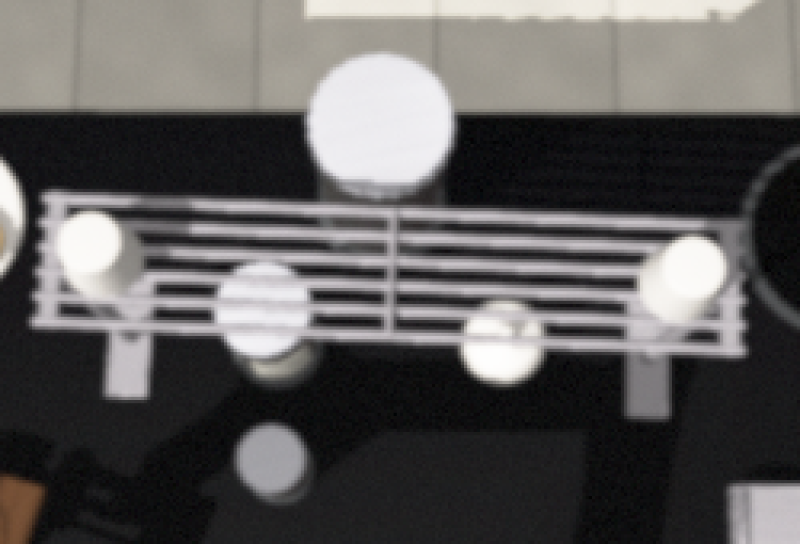

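The jar under the rack is confirmed: lid about 100 mm across, at roughly (645,145). Its label (beige) shows on the robot's side at crop 2 (270,362). The big jar beyond the rack is too large. A small grey-lidded jar stands in front of it, to be avoided. Moves can only yaw the tool, so the lean has to come from reach limits. I'll test that by raising the tool.

Call:
{"op": "play_rows", "data": {"motion": [[[0,0,-6],0],[[0,0,-12],0],[[0,0,-18],0],[[0,0,-24],0],[[0,0,-30],0]], "fingers": -1}}

```text
time_s: 0.82
eef_pos: [227.4, 608.2, 520.9]
orientation: [0.559, 3.091, 0.001]
wrist_force: [0.5, 1.2, 1.0]
gripper_width: 47.5
grip_force: 0.0
```

Call:
{"op": "play_rows", "data": {"motion": [[[0,0,-6],0],[[0,0,-12],0],[[0,0,-18],0],[[0,0,-24],0],[[0,0,-30],0]]}}

```text
time_s: 1.45
eef_pos: [242.8, 608.8, 689.8]
orientation: [-0.698, -2.934, -0.589]
wrist_force: [2.5, 2.5, -1.5]
gripper_width: 0.8
grip_force: 0.0
```

Run:
```python
from h import *
s=read_state();print(s['joints'].round(3),s['eef_pos'].round(1));print(R.from_rotvec(s['orientation']).as_matrix().round(3))
b=grab_frame("top");a=grab_frame("scene")
# small jar height: closest approach of the two rays through lid centres
def tri(p,q):
    o1,d1=ray(a,*p);o2,d2=ray(b,*q);A=np.c_[d1,-d2];t=np.linalg.lstsq(A,o2-o1,rcond=None)[0];return o1+t[0]*d1,o2+t[1]*d2
print(tri((364,180),(285,233)),tri((282,199),(356.5,195)),tri((353,216.5),(282.5,187)))
```

```text
[-1.365  0.543  0.952  0.384 -0.843  1.978  0.041] [242.8 608.8 689.8]
[[-0.895  0.446  0.021]
 [ 0.42   0.824  0.381]
 [ 0.153  0.35  -0.924]]
(array([487.83014939, 142.02936829, 148.31286684]), array([489.02579131, 136.57283098, 147.96139574])) (array([ 637.93001254, -120.67027237,   84.58720524]), array([ 638.72869828, -124.29068109,   85.10253477])) (array([642.94194592, 148.8158055 , 198.18256334]), array([644.08098387, 143.62521334, 197.94115849]))
```

It leans. Next: does the lean persist when the tool comes down?

Call:
{"op": "play_rows", "data": {"motion": [[[0,0,6],0],[[0,0,12],0]]}}

```text
time_s: 1.8
eef_pos: [244.6, 643.5, 601.8]
orientation: [-0.69, -2.936, -0.643]
wrist_force: [0.4, 1.3, 0.0]
gripper_width: 0.8
grip_force: 0.0
```

Run:
```python
from h import *
s=read_state();print(s['joints'].round(3),s['eef_pos'].round(1));print(R.from_rotvec(s['orientation']).as_matrix().round(3))
```

```text
[-1.615  0.505  1.038  0.834 -0.721  1.639  0.207] [244.6 643.5 601.8]
[[-0.898  0.438  0.038]
 [ 0.414  0.813  0.409]
 [ 0.148  0.384 -0.912]]
```

```bash
cat >> h.py <<'E'
def st():
    s=read_state();M=R.from_rotvec(s['orientation']).as_matrix()
    print('t',s['time_s'],'j',s['joints'].round(2),'p',s['eef_pos'].round(1),'x',M[:,0].round(3),'y',M[:,1].round(3),'z',M[:,2].round(3));return s,M
def go(target=None,d=None):
    s,M=st();d=np.array(target,float)-s['eef_pos'] if d is None else np.array(d,float)
    print('d',d.round(1),'tool cm',(M.T@d/10).round(2),'rows',np.linalg.norm(d)/60)
E
python3 -c "
from h import *
go((600,-200,600))"
```

```text
t 1.8 j [-1.61  0.5   1.04  0.83 -0.72  1.64  0.21] p [244.6 643.5 601.8] x [-0.898  0.414  0.148] y [0.438 0.813 0.384] z [ 0.038  0.409 -0.912]
d [ 355.4 -843.5   -1.8] tool cm [-66.85 -53.1  -33.  ] rows 15.255139799466063
```

Call:
{"op": "play_rows", "data": {"motion": [[[-4.4,-3.5,-2.2],0],[[-8.8,-7.0,-4.4],0],[[-13.2,-10.5,-6.6],0],[[-17.6,-14.0,-8.8],0],[[-22,-17.5,-11],0]]}}

```text
time_s: 2.42
eef_pos: [361.0, 363.7, 603.0]
orientation: [-0.687, -2.935, -0.639]
wrist_force: [0.5, 0.9, -0.2]
gripper_width: 0.4
grip_force: 0.0
```

Call:
{"op": "play_rows", "data": {"motion": [[[-4.4,-3.5,-2.2],0],[[-8.8,-7.0,-4.4],0],[[-13.2,-10.5,-6.6],0],[[-17.6,-14.0,-8.8],0],[[-22,-17.5,-11],0]]}}

```text
time_s: 3.05
eef_pos: [478.5, 86.5, 604.0]
orientation: [-0.685, -2.936, -0.64]
wrist_force: [0.5, 1.0, -0.6]
gripper_width: 0.8
grip_force: 0.0
```

```bash
python3 -c "
from h import *
go((600,-200,600))"
```

```text
t 3.05 j [-0.66  0.31  1.14  1.12 -0.73  1.97  1.33] p [478.5  86.5 604. ] x [-0.9    0.411  0.149] y [0.435 0.815 0.382] z [ 0.035  0.408 -0.912]
d [ 121.5 -286.5   -4. ] tool cm [-22.75 -18.22 -10.9 ] rows 5.186738558069129
```

Call:
{"op": "play_rows", "data": {"motion": [[[-4.4,-3.5,-2.2],0],[[-8.8,-7.0,-4.4],0],[[-13.2,-10.5,-6.6],0],[[-17.6,-14.0,-8.8],0],[[-22,-17.5,-11],0]]}}

```text
time_s: 3.68
eef_pos: [550.0, -54.1, 586.0]
orientation: [-0.666, -2.912, -0.583]
wrist_force: [0.1, 0.4, -1.2]
gripper_width: 0.6
grip_force: 0.0
```

```bash
python3 -c "
from h import *
go((600,-250,700))"
```

```text
t 3.675 j [ 0.36  0.44 -0.2   0.8  -0.33  1.98  1.18] p [550.  -54.1 586. ] x [-0.9    0.399  0.178] y [0.437 0.831 0.344] z [-0.01   0.387 -0.922]
d [  50.  -195.9  114. ] tool cm [-10.29 -10.17 -18.15] rows 3.8691223955471297
```

Call:
{"op": "play_rows", "data": {"motion": [[[-2.5,-2.5,-4.5],0],[[-5.1,-5.1,-9],0],[[-7.7,-7.6,-13.6],0],[[-10.3,-10.2,-18.2],0]]}}

```text
time_s: 4.18
eef_pos: [585.9, -157.1, 631.3]
orientation: [0.831, 2.834, 0.82]
wrist_force: [0.2, -1.7, -0.7]
gripper_width: 0.4
grip_force: 0.0
```

```bash
python3 -c "
from h import *
go((650,-300,800))"
```

```text
t 4.175 j [ 0.56  0.52 -0.19  0.59 -0.5   1.98  1.18] p [ 585.9 -157.1  631.3] x [-0.85   0.521  0.074] y [0.48  0.71  0.515] z [ 0.216  0.473 -0.854]
d [  64.1 -142.9  168.7] tool cm [-11.65   1.61 -19.79] rows 3.8368008676873004
```

```bash
python3 -c "
from h import *
go((400,-480,680))"
```

```text
t 4.175 j [ 0.56  0.52 -0.19  0.59 -0.5   1.98  1.18] p [ 585.9 -157.1  631.3] x [-0.85   0.521  0.074] y [0.48  0.71  0.515] z [ 0.216  0.473 -0.854]
d [-185.9 -322.9   48.7] tool cm [ -0.67 -29.36 -23.44] rows 6.262413891022122
```

Call:
{"op": "play_rows", "data": {"motion": [[[0,-4.7,-3.8],0],[[0,-9.4,-7.6],0],[[0,-14.1,-11.4],0],[[0,-18.8,-15.2],0],[[0,-23.5,-19],0]]}}

```text
time_s: 4.8
eef_pos: [413.0, -421.8, 627.8]
orientation: [1.158, 2.576, 0.663]
wrist_force: [3.2, -1.9, 2.8]
gripper_width: 0.3
grip_force: 0.0
```

```bash
python3 -c "
from h import *
go((400,-480,750))"
```

```text
t 4.8 j [ 1.39  0.65 -1.34  0.61  0.26  1.98  1.09] p [ 413.  -421.8  627.8] x [-0.657  0.753 -0.032] y [0.644 0.583 0.495] z [ 0.391  0.305 -0.868]
d [-13.  -58.2 122.2] tool cm [ -3.92   1.83 -12.89] rows 2.266371918700011
```

Call:
{"op": "play_rows", "data": {"motion": [[[-2,0.6,-5],0],[[-4,1.2,-10],0],[[-6,1.8,-15],0]]}}

```text
time_s: 5.18
eef_pos: [397.3, -464.8, 684.2]
orientation: [1.188, 2.38, 0.667]
wrist_force: [1.3, 1.0, -0.9]
gripper_width: 0.2
grip_force: 0.0
```

```bash
python3 -c "
from h import *
go((350,-550,600))"
```

```text
t 5.175 j [ 1.38  0.61 -1.09  0.42  0.06  1.98  1.17] p [ 397.3 -464.8  684.2] x [-0.561  0.817 -0.135] y [0.628 0.526 0.574] z [ 0.54   0.237 -0.808]
d [-47.3 -85.2 -84.2] tool cm [ -3.17 -12.29   2.23] rows 2.146985073312739
```

Call:
{"op": "play_rows", "data": {"motion": [[[4.4,2.8,2.9],-10],[[8.8,5.6,5.8],-20],[[13.2,8.4,8.7],-30],[[17.6,11.2,11.6],-40],[[22,14,14.5],-50]]}}

```text
time_s: 5.8
eef_pos: [443.0, -181.9, 604.8]
orientation: [0.085, 2.572, 0.356]
wrist_force: [-0.1, -0.1, 1.7]
gripper_width: 0.7
grip_force: 0.0
```

```bash
python3 -c "
from h import *
go((450,60,450))"
```

```text
t 5.8 j [ 1.86  0.11 -1.32  1.37 -0.39  1.4   2.06] p [ 443.  -181.9  604.8] x [-0.854  0.131 -0.504] y [-0.011  0.963  0.268] z [ 0.52   0.235 -0.821]
d [   7.   241.9 -154.8] tool cm [10.37 19.14 18.75] rows 4.788268282648213
```

Call:
{"op": "play_rows", "data": {"motion": [[[2.1,3.8,3.7],-1.5],[[4.2,7.6,7.5],-3],[[6.3,11.4,11.2],-4.5],[[8.4,15.2,15],-6],[[10.4,19.1,18.7],-7]]}}

```text
time_s: 6.42
eef_pos: [449.9, 59.0, 450.3]
orientation: [-0.064, 2.563, 0.309]
wrist_force: [1.2, 0.9, -1.1]
gripper_width: 0.6
grip_force: 0.0
```

```bash
python3 -c "
from h import *
f=grab_frame('wrist');save('w1',f);print(proj(f,(645,145,210)))
b=grab_frame('top');save('t1',b)
go((470,105,330))"
```

```text
(np.float64(325.56095932874626), np.float64(188.40426541413396))
t 6.525 j [ 1.38 -0.29 -1.01  1.94 -0.79  1.03  2.28] p [447.   68.3 447.5] x [-0.851  0.002 -0.525] y [-0.127  0.97   0.209] z [ 0.51   0.244 -0.825]
d [  23.    36.7 -117.5] tool cm [ 4.22  0.81 11.76] rows 2.087262723137249
```

View pics/w1.png

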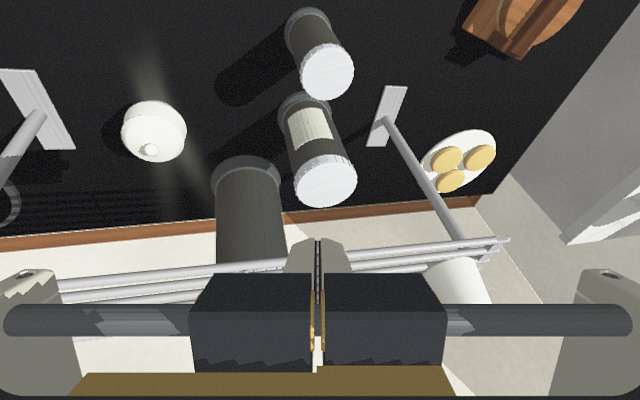

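View pics/t1.png

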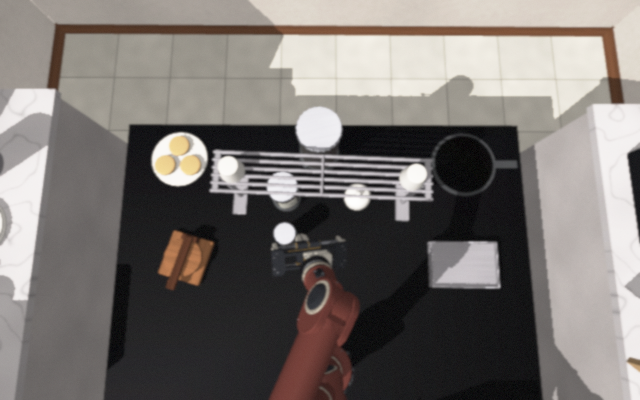

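The wrist view shows the jar's lid at (325,184) with the beige label at (310,130), facing the robot. Next I'll measure the jar axis and the label angle.

```bash
cat >> h.py <<'E'
def label(f,c,roi,r=50.5,lo=(0,60,110)):
    u0,u1,v0,v1=roi;im=f['image'][v0:v1,u0:u1].astype(int)
    b,g,rr=im[...,0],im[...,1],im[...,2]
    m=((rr-b>8)&(rr>110)).astype(np.uint8)
    n,l,s,_=cv2.connectedComponentsWithStats(m);k=1+s[1:,4].argmax();print('comp',s[k])
    v,u=np.nonzero(l==k);out=[]
    for a,bb in zip(u+u0,v+v0):
        o,d=ray(f,a,bb);p=o[:2]-c;A=d[:2]@d[:2];B=2*p@d[:2];C=p@p-r*r;D=B*B-4*A*C
        if D<0:continue
        t=(-B-D**.5)/2/A;P=o+t*d;out.append((np.arctan2(P[1]-c[1],P[0]-c[0])%(2*np.pi),P[2]))
    out=np.array(out);zb=(out[:,1]>70)&(out[:,1]<130)
    print('angle 2/50/98%',np.degrees(np.percentile(out[zb,0],[2,50,98])).round(1),'z',np.percentile(out[:,1],[2,98]).round(1))
E
python3 - <<'E'
from h import *
f=grab_frame('wrist')
im=f['image'];g=cv2.cvtColor(im,6)
u0,u1,v0,v1=285,365,148,212
h=im[v0:v1,u0:u1];m=(h.min(2)>165).astype(np.uint8)
n,l,s,c=cv2.connectedComponentsWithStats(m);k=1+s[1:,4].argmax();cc=max(cv2.findContours((l==k).astype(np.uint8),0,1)[0],key=len)
e=cv2.fitEllipse(cv2.convexHull(cc));print(e,s[k])
c=onz(f,e[0][0]+u0,e[0][1]+v0,208);print('lid',c)
for ctr in (c[:2],np.array((645,145.))): label(f,ctr,(270,350,98,165))
E
```

```text
((32.62223434448242, 38.2678337097168), (50.9531135559082, 63.450252532958984), 67.19515228271484) [   2   12   62   52 2407]
lid [630.11502823 143.70920893 208.        ]
comp [  10   14   47   43 1203]
angle 2/50/98% [161.3 198.6 236.5] z [ 74.5 160.7]
comp [  10   14   47   43 1203]
angle 2/50/98% [152.9 194.2 233. ] z [ 51.  142.3]
```

Jar axis is about (645,145). The label is 80° wide at z 51–142, so the size checks out. Its middle lies at about 194°, so the jar needs about +165° anticlockwise. Approaching now.

```bash
python3 -c "
from h import *
go((540,180,250))"
```

```text
t 6.575 j [ 1.38 -0.29 -1.01  1.93 -0.79  1.03  2.28] p [448.5  63.5 449.7] x [-0.849  0.008 -0.529] y [-0.12   0.971  0.207] z [ 0.515  0.239 -0.823]
d [  91.5  116.5 -199.7] tool cm [ 2.89  6.08 23.93] rows 4.1436319733298435
```

Call:
{"op": "play_rows", "data": {"motion": [[[0.6,1.2,4.8],0],[[1.2,2.4,9.6],0],[[1.7,3.6,14.4],0],[[2.3,4.9,19.1],0],[[2.9,6.1,23.9],0]]}}

```text
time_s: 7.2
eef_pos: [507.7, 104.3, 320.0]
orientation: [-0.031, 2.57, 0.278]
wrist_force: [0.4, -1.7, 0.9]
gripper_width: 0.3
grip_force: 0.0
```

```bash
python3 -c "
from h import *
go((626,190,232))"
```

```text
t 7.2 j [ 0.77  0.17 -1.08  2.11  0.24  0.37  1.13] p [507.7 104.3 320. ] x [-0.849  0.035 -0.528] y [-0.079  0.978  0.192] z [ 0.523  0.204 -0.828]
d [118.3  85.7 -88. ] tool cm [-5.1   5.77 15.22] rows 2.842094947912351
```

```bash
python3 -c "
from h import *
go((545,185,240))"
```

```text
t 7.2 j [ 0.77  0.17 -1.08  2.11  0.24  0.37  1.13] p [507.7 104.3 320. ] x [-0.849  0.035 -0.528] y [-0.079  0.978  0.192] z [ 0.523  0.204 -0.828]
d [ 37.3  80.7 -80. ] tool cm [ 1.34  6.07 10.22] rows 1.9933953841283454
```

Call:
{"op": "play_rows", "data": {"motion": [[[0.3,1.5,2.6],0],[[0.7,3,5.1],0],[[1,4.6,7.7],0],[[1.3,6.1,10.2],0]]}}

```text
time_s: 7.7
eef_pos: [544.6, 186.3, 240.3]
orientation: [-0.033, 2.57, 0.276]
wrist_force: [-0.0, -1.0, -0.1]
gripper_width: 0.5
grip_force: 0.0
```

```bash
python3 -c "
from h import *
go((626,190,232))"
```

```text
t 7.7 j [-0.06  0.3  -0.4   2.14  0.8   0.18  0.44] p [544.6 186.3 240.3] x [-0.849  0.033 -0.528] y [-0.08   0.979  0.189] z [ 0.523  0.203 -0.828]
d [81.4  3.7 -8.3] tool cm [-6.46 -0.44  5.02] rows 1.364688524558876
```

Accurate again. Now in over the lid.

Call:
{"op": "play_rows", "data": {"motion": [[[-2.1,-0.1,1.6],0],[[-4.3,-0.3,3.3],0],[[-6.4,-0.4,5],0],[[-6.4,-0.4,5],0]]}}

```text
time_s: 8.2
eef_pos: [625.8, 189.7, 231.7]
orientation: [-0.032, 2.571, 0.276]
wrist_force: [-1.2, -0.1, -0.6]
gripper_width: 0.5
grip_force: 0.0
```

```bash
python3 -c "
from h import *
f=grab_frame('wrist');save('w2',f);print(proj(f,(645,145,210)))
b=grab_frame('top');go((628,190,226));print(read_state()['wrist_force'])
go(d=(0,0,-10))"
```

```text
(np.float64(243.57696205224713), np.float64(250.2499508878877))
t 8.3 j [ 0.02  0.43 -0.47  1.96  0.78  0.26  0.54] p [623.5 191.2 232. ] x [-0.85   0.031 -0.527] y [-0.082  0.978  0.19 ] z [ 0.521  0.205 -0.829]
d [ 4.5 -1.2 -6. ] tool cm [-0.07 -0.27  0.71] rows 0.12732437569340244
[-0.21057321  0.58315441  1.37721752]
t 8.3 j [ 0.02  0.43 -0.47  1.96  0.78  0.26  0.54] p [623.5 191.2 232. ] x [-0.85   0.031 -0.527] y [-0.082  0.978  0.19 ] z [ 0.521  0.205 -0.829]
d [  0.   0. -10.] tool cm [ 0.53 -0.19  0.83] rows 0.16666666666666666
```

View pics/w2.png

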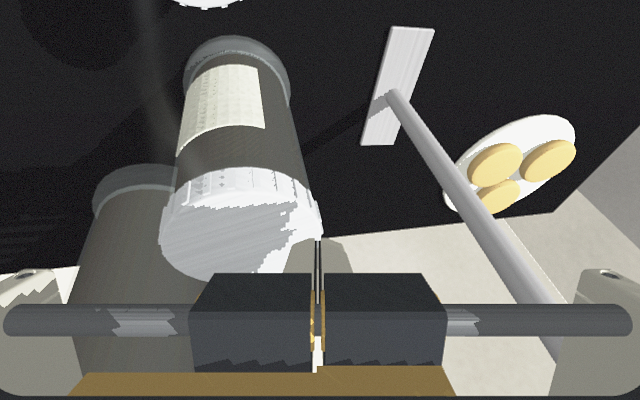

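The wrist view shows the lid around (241,225), matching the predicted axis, with the fingertips at (318,240) on its left edge. I'll shift inward and feel down.

Call:
{"op": "play_rows", "data": {"motion": [[[0.1,-0.5,0.2],0],[[0.4,-1.1,0.6],0],[[0.4,-1.1,0.6],0]]}}

```text
time_s: 8.68
eef_pos: [623.0, 183.1, 222.5]
orientation: [-0.04, 2.572, 0.278]
wrist_force: [0.6, 0.3, 0.2]
gripper_width: 0.6
grip_force: 0.0
```

Call:
{"op": "play_rows", "data": {"motion": [[[0.05,-0.02,0.08],0],[[0.11,-0.04,0.17],0],[[0.11,-0.04,0.17],0]]}}

```text
time_s: 9.05
eef_pos: [623.5, 184.6, 221.1]
orientation: [-0.042, 2.571, 0.28]
wrist_force: [-0.7, 0.0, -0.1]
gripper_width: 0.3
grip_force: 0.0
```

Call:
{"op": "play_rows", "data": {"motion": [[[0.05,-0.02,0.08],0],[[0.11,-0.04,0.17],0],[[0.11,-0.04,0.17],0]]}}

```text
time_s: 9.43
eef_pos: [623.4, 184.3, 218.9]
orientation: [-0.041, 2.571, 0.28]
wrist_force: [-0.1, 0.3, -0.7]
gripper_width: 0.5
grip_force: 0.0
```

Call:
{"op": "play_rows", "data": {"motion": [[[0.05,-0.02,0.08],0],[[0.11,-0.04,0.17],0],[[0.11,-0.04,0.17],0]]}}

```text
time_s: 9.8
eef_pos: [623.4, 184.3, 216.9]
orientation: [-0.041, 2.571, 0.28]
wrist_force: [-0.3, 0.9, 0.2]
gripper_width: 0.5
grip_force: 0.0
```

Call:
{"op": "play_rows", "data": {"motion": [[[0.05,-0.02,0.08],0],[[0.11,-0.04,0.17],0],[[0.11,-0.04,0.17],0]]}}

```text
time_s: 10.18
eef_pos: [623.7, 184.4, 215.4]
orientation: [-0.041, 2.57, 0.28]
wrist_force: [-1.6, -0.6, 2.1]
gripper_width: 0.7
grip_force: 1.0
```

Contact is starting at about z 215.5. One more press.

Call:
{"op": "play_rows", "data": {"motion": [[[0.03,-0.01,0.04],0],[[0.05,-0.02,0.08],0],[[0.05,-0.02,0.08],0]]}}

```text
time_s: 10.55
eef_pos: [624.2, 184.8, 215.1]
orientation: [-0.042, 2.569, 0.281]
wrist_force: [-1.4, -1.3, 4.9]
gripper_width: 0.5
grip_force: 2.5
```

Call:
{"op": "play_rows", "data": {"motion": [[[0.05,-0.02,0.08],0],[[0.05,-0.02,0.08],0]]}}

```text
time_s: 10.8
eef_pos: [624.8, 185.3, 215.0]
orientation: [-0.042, 2.567, 0.282]
wrist_force: [-1.0, -0.5, 6.7]
gripper_width: 0.3
grip_force: 3.2
```

Run:
```python
from h import *
s,M=st();print(s['wrist_force'])
# arc of TCP about (648,153), r from here
c=np.array((648,153.));p=s['eef_pos'];v=p[:2]-c;r=np.hypot(*v);a=np.degrees(np.arctan2(v[1],v[0]));print(r,a)
for k in range(1,13):
    t=np.radians(a+(245-a)*k/12);q=np.r_[c+r*np.array([np.cos(t),np.sin(t)]),p[2]];print(k,q.round(0),(M.T@(q-p)/10).round(2))
```

```text
t 10.8 j [-0.02  0.45 -0.4   1.99  0.82  0.19  0.51] p [624.8 185.3 215. ] x [-0.847  0.028 -0.531] y [-0.088  0.977  0.192] z [ 0.524  0.209 -0.826]
[-1.02882358 -0.54439431  6.65087823]
39.71902715971968 125.67262737016443
1 [620. 181. 215.] [ 0.43 -0.39 -0.37]
2 [615. 175. 215.] [ 0.79 -0.87 -0.71]
3 [612. 169. 215.] [ 1.06 -1.43 -1.01]
4 [610. 163. 215.] [ 1.23 -2.04 -1.27]
5 [608. 156. 215.] [ 1.31 -2.7  -1.47]
6 [608. 149. 215.] [ 1.29 -3.37 -1.61]
7 [610. 143. 215.] [ 1.16 -4.04 -1.69]
8 [612. 136. 215.] [ 0.94 -4.7  -1.7 ]
9 [616. 130. 215.] [ 0.63 -5.31 -1.64]
10 [620. 125. 215.] [ 0.24 -5.86 -1.52]
11 [625. 120. 215.] [-0.22 -6.34 -1.34]
12 [631. 117. 215.] [-0.73 -6.73 -1.1 ]
```

Call:
{"op": "play_rows", "data": {"motion": [[[0.26,-0.21,-0.12],0],[[0.48,-0.4,-0.31],0],[[0.84,-0.88,-0.65],0]]}}

```text
time_s: 11.18
eef_pos: [615.9, 176.6, 215.0]
orientation: [-0.043, 2.564, 0.285]
wrist_force: [2.1, 0.7, 6.6]
gripper_width: 0.2
grip_force: 3.2
```

Run:
```python
from h import *
s,M=st();print(s['wrist_force'])
```

```text
t 11.175 j [-0.    0.43 -0.39  2.02  0.82  0.17  0.51] p [615.9 176.6 215. ] x [-0.846  0.028 -0.532] y [-0.09   0.977  0.194] z [ 0.525  0.212 -0.824]
[2.08808649 0.72244034 6.64685426]
```

Call:
{"op": "play_rows", "data": {"motion": [[[0.27,-0.56,-0.3],0],[[0.44,-1.17,-0.56],0],[[0.52,-1.83,-0.76],0],[[0.5,-2.5,-0.9],0],[[0.37,-3.17,-0.98],0]]}}

```text
time_s: 11.8
eef_pos: [609.3, 144.3, 214.9]
orientation: [-0.045, 2.565, 0.286]
wrist_force: [-1.5, 1.6, 8.1]
gripper_width: 0.4
grip_force: 3.8
```

Run:
```python
from h import *
s,M=st();print(s['wrist_force'])
```

```text
t 11.8 j [ 0.12  0.43 -0.46  2.05  0.81  0.15  0.58] p [609.3 144.3 214.9] x [-0.847  0.027 -0.531] y [-0.091  0.977  0.194] z [ 0.524  0.213 -0.825]
[-1.45333373  1.57165584  8.05672023]
```

Call:
{"op": "play_rows", "data": {"motion": [[[-0.22,-0.66,-0.01],0],[[-0.53,-1.27,0.05],0],[[-0.92,-1.82,0.17],0],[[-1.38,-2.3,0.35],0],[[-1.7,-2.55,0.48],0]]}}

```text
time_s: 12.42
eef_pos: [628.9, 118.4, 214.8]
orientation: [-0.043, 2.566, 0.283]
wrist_force: [-2.0, -0.2, 8.7]
gripper_width: 0.7
grip_force: 4.3
```

Run:
```python
from h import *
s,M=st();print(s['wrist_force'])
f=grab_frame('wrist');save('w3',f)
go(d=(0,0,12))
```

```text
t 12.425 j [ 0.24  0.46 -0.56  2.01  0.8   0.19  0.66] p [628.9 118.4 214.8] x [-0.847  0.028 -0.531] y [-0.088  0.977  0.192] z [ 0.525  0.21  -0.825]
[-2.02474566 -0.15963064  8.65963544]
t 12.475 j [ 0.24  0.46 -0.56  2.    0.8   0.19  0.66] p [629.4 118.  214.9] x [-0.846  0.029 -0.532] y [-0.088  0.977  0.193] z [ 0.525  0.21  -0.825]
d [ 0.  0. 12.] tool cm [-0.64  0.23 -0.99] rows 0.2
```

View pics/w3.png

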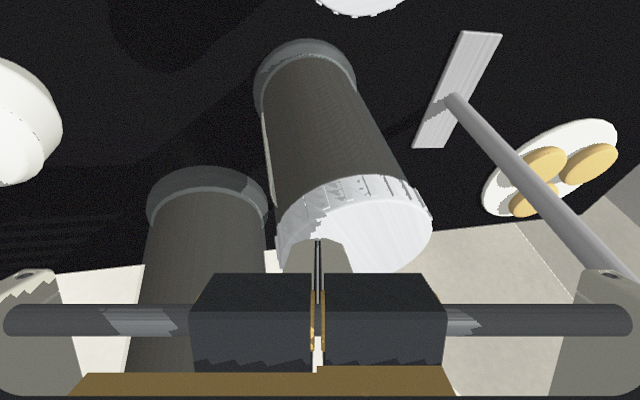

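The label has swung to the jar's right side: a sliver is left at (268,150). I'll measure its trailing edge and lift off.

Run:
```python
from h import *
f=grab_frame('wrist')
for c in((645,145),(643,146)): label(f,np.array(c,float),(255,285,70,215))
go((624.5,185,228))
```

```text
comp [  7  44  10  64 136]
angle 2/50/98% [251.3 254.  257.6] z [ 63.6 142.7]
comp [  7  44  10  64 136]
angle 2/50/98% [254.8 258.3 263.2] z [ 60.9 141.4]
t 12.525 j [ 0.24  0.46 -0.55  2.    0.8   0.19  0.66] p [629.4 118.  214.9] x [-0.846  0.029 -0.532] y [-0.088  0.977  0.193] z [ 0.525  0.21  -0.825]
d [-4.9 67.  13.1] tool cm [-0.09  6.84  0.07] rows 1.1399343788732756
```

Call:
{"op": "play_rows", "data": {"motion": [[[-0.3,0.1,-0.5],0],[[-0.6,0.2,-1],0],[[-0.75,0.25,-1.3],0]]}}

```text
time_s: 12.9
eef_pos: [626.2, 116.4, 227.4]
orientation: [-0.041, 2.572, 0.279]
wrist_force: [0.4, -0.3, 0.1]
gripper_width: 0.1
grip_force: 0.0
```

Run:
```python
from h import *
go((624,184.5,225))
print(read_state()['wrist_force'])
```

```text
t 12.9 j [ 0.29  0.45 -0.63  1.99  0.76  0.24  0.7 ] p [626.2 116.4 227.4] x [-0.85   0.028 -0.526] y [-0.086  0.978  0.19 ] z [ 0.52   0.207 -0.829]
d [-2.2 68.1 -2.4] tool cm [0.51 6.64 1.49] rows 1.1367140779244245
[ 0.4014511  -0.28354932  0.1072339 ]
```

Call:
{"op": "play_rows", "data": {"motion": [[[-0.1,2.2,0],0],[[-0.1,4.4,0.1],0],[[0,6.6,0.6],0],[[0.3,6.7,1.2],0],[[0.3,6.7,1.2],0]]}}

```text
time_s: 13.52
eef_pos: [624.1, 183.6, 227.6]
orientation: [-0.041, 2.574, 0.277]
wrist_force: [0.3, -0.1, 0.1]
gripper_width: 0.4
grip_force: 0.0
```

Run:
```python
from h import *
go((624.5,185,213))
```

```text
t 13.525 j [ 0.05  0.44 -0.49  1.97  0.81  0.25  0.53] p [624.1 183.6 227.6] x [-0.851  0.027 -0.525] y [-0.085  0.978  0.189] z [ 0.519  0.205 -0.83 ]
d [  0.4   1.4 -14.6] tool cm [ 0.73 -0.14  1.26] rows 0.24417356484671898
```

Call:
{"op": "play_rows", "data": {"motion": [[[0.25,0,0.4],0],[[0.5,-0.1,0.85],0],[[0.62,-0.12,1.07],0],[[0.68,-0.13,1.17],0],[[0.73,-0.14,1.26],0]]}}

```text
time_s: 14.15
eef_pos: [625.8, 186.1, 215.2]
orientation: [-0.041, 2.569, 0.28]
wrist_force: [-1.0, -0.6, 4.1]
gripper_width: 0.9
grip_force: 1.9
```

Call:
{"op": "play_rows", "data": {"motion": [[[0,0,0],0]]}}

```text
time_s: 14.28
eef_pos: [625.8, 186.2, 215.3]
orientation: [-0.041, 2.569, 0.28]
wrist_force: [-0.2, -1.0, 2.8]
gripper_width: 0.6
grip_force: 1.5
```

Call:
{"op": "play_rows", "data": {"motion": [[[0.07,-0.03,0.11],0],[[0.5,-0.42,-0.26],0],[[0.86,-0.9,-0.6],0]]}}

```text
time_s: 14.65
eef_pos: [616.5, 178.0, 215.0]
orientation: [-0.043, 2.566, 0.284]
wrist_force: [2.0, 0.8, 5.3]
gripper_width: 0.4
grip_force: 2.8
```

Call:
{"op": "play_rows", "data": {"motion": [[[0.27,-0.56,-0.3],0],[[0.44,-1.17,-0.56],0],[[0.52,-1.83,-0.76],0],[[0.5,-2.5,-0.9],0],[[0.5,-2.5,-0.9],0]]}}

```text
time_s: 15.28
eef_pos: [608.7, 151.5, 214.8]
orientation: [-0.043, 2.568, 0.283]
wrist_force: [-2.5, -0.8, 8.7]
gripper_width: 0.3
grip_force: 4.5
```

Run:
```python
from h import *
go(d=(0,0,12))
print(read_state()['wrist_force'])
a=grab_frame('scene')
i=a['image'][195:255,320:385];cv2.imwrite('pics/s3.png',cv2.resize(i,None,fx=9,fy=9,interpolation=2))
for c in((645,145),(643,147)):
  for ang in (328.3,358.3,28.3):
    print(ang,[tuple(np.round(proj(a,(c[0]+50*np.cos(np.radians(ang)),c[1]+50*np.sin(np.radians(ang)),z)),1)) for z in(55,145)])
  label(a,np.array(c,float),(325,380,200,250))
```

```text
t 15.275 j [ 0.1   0.43 -0.46  2.04  0.85  0.16  0.53] p [608.7 151.5 214.8] x [-0.848  0.028 -0.529] y [-0.088  0.977  0.192] z [ 0.523  0.21  -0.826]
d [ 0.  0. 12.] tool cm [-0.64  0.23 -0.99] rows 0.2
[-2.5383865  -0.84255758  8.7282219 ]
328.3 [(np.float64(338.4), np.float64(234.8)), (np.float64(339.5), np.float64(229.3))]
358.3 [(np.float64(344.2), np.float64(238.9)), (np.float64(345.6), np.float64(233.6))]
28.3 [(np.float64(351.2), np.float64(239.7)), (np.float64(353.1), np.float64(234.5))]
comp [13 27 16 13 69]
angle 2/50/98% [  2.3  28.8 357.7] z [ 70.1 148. ]
328.3 [(np.float64(339.1), np.float64(234.5)), (np.float64(340.2), np.float64(228.9))]
358.3 [(np.float64(344.9), np.float64(238.6)), (np.float64(346.3), np.float64(233.3))]
28.3 [(np.float64(351.9), np.float64(239.4)), (np.float64(353.8), np.float64(234.2))]
comp [13 27 16 13 69]
angle 2/50/98% [  1.1 320.5 355.1] z [ 61.3 136. ]
```

View pics/s3.png

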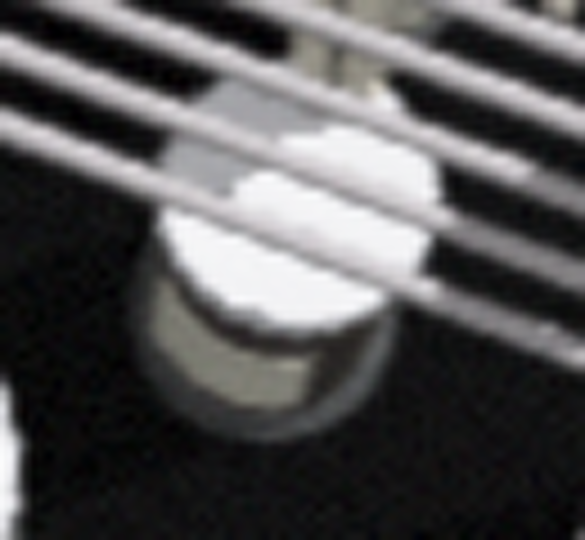

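The scene crop shows the label nearly home: its leading edge is at crop (308,380). I'll re-measure with wrapped angles and a check of the crop's jar axis.

Run:
```python
from h import *
from scipy.optimize import least_squares
a=grab_frame('scene')
i=a['image'][225:245,330:362].astype(int);m=(i[...,2]-i[...,0])
for r in m[4:17]: print(*['%3d'%x for x in r])
def ca(u,v,c,r=50.5):
    o,d=ray(a,u,v);p=o[:2]-c;A=d[:2]@d[:2];B=2*p@d[:2];C=p@p-r*r
    D=B*B-4*A*C
    if D<0:return None
    P=o+d*(-B-D**.5)/2/A;return np.degrees(np.arctan2(P[1]-c[1],P[0]-c[0])).round(1),P[2].round()
for c in((645,145),(643,147),(644,146)):
    print(c,[ca(u,v,np.array(c,float)) for u,v in((354,234.5),(354,237),(353.7,239),(336.8,227),(337,231),(337.5,234))])
```

```text
-3  -2  -6  -2  -4  -2   0   7  11  10  10   5   4   4  -2  -4  -4  -5  -4  -4  -3  -3  -2  -3  -2  -2  -2  -3  -2  -3  -3  -2
 -1   0   1   0  -1  -4   0   7  10  11  12   7   4   2   1   1  -3  -3  -3  -3  -4  -4  -2  -2  -2  -4  -3  -4  -4  -4   0   3
  1  -3  -2  -3   0  -1   3   5  10  12   8  10   9   6   3   2   4   2   0  -3  -5  -3  -3  -3  -4  -4  -3  -1   0   4   4   2
  0  -2  -2  -2   0  -2  -1   4  10   9   9   9  10   9   3   5   7   4   2   5   1   2   0   1  -1   1   1   2   3   7   4   0
  1  -1  -4   1   0   0  -1   1   9   9  10  10  10  10   8   7   5   5   7   4   4   3   6   3   5   4   2   2   4   7   5   0
 -3  -1   0  -2  -3   0  -3   0   5   9  13   9   9  11  12   9  10  10   8   8   9   6   6   9   7   5   6   5   4   6   1  -2
 -2  -1   2   3  -1   0  -1  -4   1   5  11   8  10  10   9  10   9   9  12  10   9  11  12  10   7   4   5   3   4   5  -2  -5
 -1  -1   0  -5   2  -2  -1  -2   0  -2   5   9  10   9   8   9  11  10  11   9  11  10  10   8   5   4   8   2   6   0  -3  -3
  2   4   1   3  -1   0   3  -2  -3  -3   1   6  10   9  11  10  11  11  11  
[... 596 characters left out ...]
.float64(145.0)), (np.float64(36.2), np.float64(99.0)), (np.float64(38.4), np.float64(61.0)), (np.float64(-50.0), np.float64(121.0)), (np.float64(-43.7), np.float64(80.0)), (np.float64(-37.2), np.float64(52.0))]
(643, 147) [(np.float64(29.4), np.float64(141.0)), (np.float64(33.4), np.float64(96.0)), (np.float64(35.6), np.float64(58.0)), (np.float64(-55.9), np.float64(95.0)), (np.float64(-48.4), np.float64(58.0)), (np.float64(-41.1), np.float64(33.0))]
(644, 146) [(np.float64(30.7), np.float64(143.0)), (np.float64(34.8), np.float64(97.0)), (np.float64(36.9), np.float64(60.0)), (np.float64(-52.8), np.float64(108.0)), (np.float64(-46.0), np.float64(69.0)), (np.float64(-39.1), np.float64(42.0))]
```

Label middle is at about −5°; home is about −1.7°. One small nudge of about 4°, then lift.

Call:
{"op": "play_rows", "data": {"motion": [[[-0.03,-0.15,-0.01],0],[[-0.05,-0.32,-0.03],0],[[-0.05,-0.32,-0.03],0]]}}

```text
time_s: 15.75
eef_pos: [609.1, 149.5, 214.8]
orientation: [-0.045, 2.568, 0.285]
wrist_force: [-3.8, 1.4, 8.6]
gripper_width: 0.4
grip_force: 4.3
```

Call:
{"op": "play_rows", "data": {"motion": [[[-0.3,0.1,-0.45],0],[[-0.64,0.23,-0.99],0],[[-0.9,0.3,-1.5],0]]}}

```text
time_s: 16.12
eef_pos: [608.3, 146.1, 230.5]
orientation: [-0.04, 2.573, 0.279]
wrist_force: [0.8, 0.5, 0.6]
gripper_width: 0.6
grip_force: 0.0
```

Run:
```python
from h import *
go((520,150,262))
a=grab_frame('scene')
i=a['image'].astype(int);m=i[...,2]-i[...,0]
print(m[233:242,345:362])
def ca(u,v,c,r=50.5):
    o,d=ray(a,u,v);p=o[:2]-c;A=d[:2]@d[:2];B=2*p@d[:2];C=p@p-r*r;D=B*B-4*A*C
    P=o+d*(-B-D**.5)/2/A;return np.degrees(np.arctan2(P[1]-c[1],P[0]-c[0])).round(1),P[2].round()
c=np.array((644.5,145.5))
sm=np.array(cv2.GaussianBlur(m.astype(np.float32),(0,0),.7))
for v in range(234,240):
    u=[u for u in range(346,362) if sm[v,u]>=6][-1:]
    if u:print('lead',u,v,ca(u[0]+.5,v,c))
for v in range(229,235):
    u=[u for u in range(333,345) if sm[v,u]>=5][:1]
    if u:
        try:print('trail',u,v,ca(u[0]-.3,v,c))
        except Exception:pass
```

```text
t 16.125 j [ 0.19  0.42 -0.57  2.02  0.8   0.23  0.59] p [608.3 146.1 230.5] x [-0.85   0.028 -0.526] y [-0.085  0.978  0.19 ] z [ 0.519  0.206 -0.829]
d [-88.3   3.9  31.5] tool cm [ 5.86  1.74 -7.12] rows 1.5637731847243512
[[ 9  7  6  2  5  3  3  4  2  5  4  5  3  2  4  4  0]
 [11 11  9  6  7  5  5  4  7  8  6  2  4  5  4  2 -2]
 [11 10  7 11 10  7 11 12 10 10  8  6  7  4  4 -4 -4]
 [11 11  9 11  8  9 10 11  9  8  4  5  5  2  2 -2 -4]
 [10 11  9 12 11 11 10 10 10  8  5  6  3 -3 -2 -4 -1]
 [ 9  8  9 11 10 11 10 11  8  8  2  4  1 -3 -3 -4 -1]
 [ 5  9  8  9 11  9 11  8  9  3  0 -2 -2 -5 -3 -1 -1]
 [ 0  1  3  5  6  5  6  5  1  0 -3 -3 -5 -3 -3  2 -4]
 [-5 -1 -4 -2 -1  0 -1 -1 -3  0 -3 -2 -2 -1  2  2 -2]]
lead [354] 234 (np.float64(32.7), np.float64(151.0))
lead [355] 235 (np.float64(39.0), np.float64(127.0))
lead [354] 236 (np.float64(36.1), np.float64(114.0))
lead [354] 237 (np.float64(37.9), np.float64(95.0))
lead [354] 238 (np.float64(39.8), np.float64(75.0))
lead [353] 239 (np.float64(36.7), np.float64(62.0))
trail [338] 229 (np.float64(-42.4), np.float64(115.0))
trail [338] 230 (np.float64(-41.3), np.float64(103.0))
trail [338] 231 (np.float64(-40.2), np.float64(90.0))
trail [338] 232 (np.float64(-39.1), np.float64(78.0))
trail [338] 233 (np.float64(-38.1), np.float64(64.0))
trail [339] 234 (np.float64(-31.4), np.float64(69.0))
```

The label middle now reads about −1°, against about −1.7° for squarely out. The edges are 80° apart as given, and the finger is 15 mm clear. Handing in.

Call:
{"op": "play_rows", "data": {"motion": [[[0,0,0],0],[[0,0,0],0]]}}

```text
time_s: 16.42
eef_pos: [608.7, 146.4, 230.5]
orientation: [-0.041, 2.572, 0.279]
wrist_force: [-0.1, 0.1, 0.1]
gripper_width: 0.9
grip_force: 0.0
```

```bash
python3 -c "
from station import *
print(hand_in())"
```

```text
the job is handed in; nothing more can be done
None
```

I rolled the jar round until its label measured within about 1° of squarely facing the diners, lifted the finger clear and handed the job in at about 16 s of the 54 s, without going near the sugar bowl, trays or arepa press; the hand-in returned no verdict.

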